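# Fit the tube lamp into the stall's light bar

## Robot

A 6-joint arm with a two-finger parallel gripper is mounted at the origin on the work surface. World frame = base frame: x ahead of the robot, y to its left, z up, the work surface at z = 0. Lengths are in m, angles in rad, forces in N, time in s.
With the tool pointing down it reaches from about 0.275 to 0.85 m from the base axis. Payload 19 kg.
Tool frame: the origin (TCP) lies at the centre of the arm's flange, where the gripper is bolted on; the fingertips stand 173 mm ahead of it and the grasp point (between the pads) lies 155 mm ahead of it; z points along the fingers, y is the line along which they close (so a half turn about z gives the same grasp; the last joint's range is limited). The gripper opens to 85 mm and grips with 20 to 120 N. Pads are 22 mm wide; open, the fingers measure 114 mm over their backs; the gripper's body (76 mm by 85 mm) begins 54 mm behind the grasp point. The pads swing forward as they close: fully open they stand 13 mm farther back than shut.
Start: joints at [1.133, 0.15, 1.437, -0, 1.554, -0.134], TCP at [0.172, 0.549, 0.405] pointing down, gripper open.
Joint ranges: [-2.8, 2.8], [-0.68, 2.1], [0.12, 2.68], [-1.39, 4.53], [0.16, 2.79], [-2.81, 2.81]. Speed limits (rad/s): [1.89, 1.89, 2.22, 3.01, 3.01, 3.01].

## Interface

Orientations are given as a unit quaternion [x, y, z, w].
In Python, from workcell import arm gives the robot as it stands. The module is installed in compiled form; this text tells all that it offers.
- The arm moves only by the tool play_rows, never from a script. Its argument "increments" is a list of rows, each an object with "fingers": the gripper's target within -1 to 1 (fully open at 1, half-way at 0, shut at -1); "linear": the shift along the tool's x, y, z in cm, a list of three; "twist": the turn about the tool's z in degrees. In form: [{"fingers": fingers, "linear": [x, y, z], "twist": twist}, ...]. A call has 1 to 20 rows; each row is the pose to reach, as a shift and turn from the pose commanded when the call began, along the tool's axes at that moment; what a row does not reach only later rows make up. A row lasts 1/10 s, in which the tool goes at most 50 mm and 8.59 degrees, less where a joint would pass 70% of its speed; a pose out of reach is approached as far as the arm can. A call with a gripper value outside its range is refused whole. The fingers move at their own pace and stop on an object; "squeeze" is the grip in N (left out, the last holds). Time passes only in rows, so rows that repeat a pose let the fingers close. It gives the time, the measured TCP pose, the force, the opening and the grip force at its end, in the units of the state.
- arm.read_state(): the state, without advancing time (a new reading comes with each control period).
- arm.camera(name): name is "scene" or "top"; returns the picture (400x640x3 uint8, red, green, blue); there is no depth.
- arm.calibration(name): a dict with "fov_y" (degrees; the focal length in pixels is half the picture's height over the tangent of half this angle, whatever the lens; pixels are square), "cx", "cy" (the principal point, pixels), "D" ([k1, k2, p1, p2, k3] as OpenCV has them; the pictures are not rectified), "view" (4x4, takes a point from world to camera coordinates). Camera axes: x right, y down, z forward; pixel columns grow to the right and rows downward; lengths in m; the calibration is good to about 2 mm. A picture is of the moment at which its call begins. calibration takes no time and is no camera call.
- arm.sign_off(): hands the job in; it is judged then, once.
The state is a dict: "clock": time; "qpos": joint angles; "joint_velocities": joint speeds; "joint_torque": joint torques, N m; "tcp_pos": TCP position; "ee_rot": TCP orientation; "wrist_force": force on the tool from outside, world axes, zero at the start; "ft_torque": the same for the moment, N m; "width": finger opening in m; "grip_force": force on a finger pad.
Only numpy, scipy, OpenCV 4.12 (cv2) and the standard library are available. Lean on these libraries where they do the work, as an engineer would, in place of code of your own. Each camera call takes 0.05 s, during which the arm holds its last target. There are 200 camera calls.

## Task

Fit the tube lamp lying in the cardboard cradle into the light bar on the counter: with its plug pointing at the socket but still clear of it, press the lamp down into both spring clips until they snap round it, then slide it along the clips until the plug is fully home in the socket, and let go. Feel your way, as the bar stands on soft feet and a hard shove cracks the lamp, and leave the other goods on the counter where they are.

Things in the scene. Friction and masses are not known exactly. Their poses are not given: they have to be found in the camera images.
- lamp: Loose tube lamp: white tube 20 mm across and 180 mm long with metal end caps of the same width, about 110 g, its axis 40 mm above the counter in a V-notched cardboard cradle. The cradle holds it by two supports 64 mm either side of the cradle's middle (lamp within 8 mm of that) and is free between. Origin: centre of the tube, on its axis. x runs along the tube towards its plug.
- lamp_plug (a point): Tip of the lamp's plug, a black round stub 12 mm across and 12 mm long on the +x end cap; 102 mm from the lamp's centre, on its axis.
- bar: Slim aluminium channel, 14 mm wide, of the light bar. Origin: on the axis of a seated lamp, mid-way between the clips, 70 mm above the counter, 27 mm above the channel. x runs along the seat to the socket end, z is up. It stands on soft rubber feet on a fixed grey base (16 mm high): it gives 1 mm per 1.5 N downwards (13 mm at most) and 1 mm per 1.3 N lengthwise (8.5 mm), and springs back.
- clip_1 (a point): Middle of the lamp's seat in the first clip, 55 mm from the bar's origin, away from the socket. Upright C-shaped spring clip, 12 mm long, open at the top, its flared mouth 16 mm above the seat axis. To pass the two mouths takes 10 to 16 N in all, and the force falls as each snaps. A push over 20 N endangers the lamp.
- clip_2 (a point): The same in the second clip, 55 mm from the bar's origin, on the socket side. A lamp seated in both clips slides lengthwise against an even drag of 3 to 8 N.
- contact (a joint): Sprung brass contact in the socket's hole: 0 free, 0.007 m when the lamp is home, its end cap against the socket's face (spring 1.5 N). Socket: white block at the bar's +x end, hole 15 mm wide on the seat axis, top 19 mm above it. It is clamped in a slot, its face anywhere from 82 to 98 mm from the bar's origin: its place is not measured, look or feel for it.
- flask: Corked glass flask, 74 mm across, 97 mm high; origin under its centre. Leave it.
- sweets: Flat green sweets box, 62 x 100 x 45 mm; origin under its centre. Leave it.
- can: Drinks can, 66 mm across, 100 mm high; origin under its centre. Leave it.
Not all that is in view belongs to the job. Several things have the shape of the lamp; the one meant has the colours described above.

How it is judged:
By the outcome, as a careful person would: the job done as asked, in the order asked, and still so for the second after the job is handed in, with the robot touching nothing.
It also fails if it takes over 72 s, if anything falls off the work surface, if the arm or the gripper's body presses on something with over 40 N, if the wrist force passes 120 N, or if a joint passes its speed limit or range.

## Working session

There is one attempt and no reset: what is moved stays moved. The work goes in short steps, Python scripts to look and compute and a tool call to move; the robot and the scene stay as the last step left them, time stands still between calls to the robot, and variables do not carry over. Pictures are saved under pics/ and viewed, at most 10 in all, crops included, and the job is handed in when it is done.

Besides the shell and the picture viewer there is one more tool, called after "Request:" as name(argument=value, ...), one argument or row to a line, values as JSON. play_rows: Moves the arm, as the interface text tells. Its arguments: {"type":"object","properties":{"increments":{"type":"array"},"squeeze":{"type":"number"}},"required":["increments"]}

```bash
mkdir -p pics; python3 - <<'E'
from workcell import arm
import cv2
for n in("scene","top"):
    cv2.imwrite(f"pics/{n}0.png",arm.camera(n)[:,:,::-1]); print(n,arm.calibration(n))
print(arm.read_state())
E
```

```text
scene {'fov_y': 56.89459571349056, 'cx': 316.83011313895526, 'cy': 201.42020318863635, 'D': array([-0.07404436,  0.        ,  0.        ,  0.        ,  0.        ]), 'view': array([[-0.8948506 ,  0.44598381,  0.01846213,  0.40126583],
       [ 0.33377716,  0.6960284 , -0.63571792, -0.2037972 ],
       [-0.29637007, -0.56271033, -0.77170064,  1.21337534],
       [ 0.        ,  0.        ,  0.        ,  1.        ]])}
top {'fov_y': 49.39182907748668, 'cx': 325.65319336805175, 'cy': 205.51691094589967, 'D': array([-0.03238298,  0.        ,  0.        ,  0.        ,  0.        ]), 'view': array([[-0.01144358, -0.99985408,  0.01268345,  0.14582958],
       [-0.98734428,  0.00929208, -0.15831905,  0.53227288],
       [ 0.15817809, -0.01433467, -0.98730654,  1.12041082],
       [ 0.        ,  0.        ,  0.        ,  1.        ]])}
{'clock': 0.1, 'qpos': array([ 1.13298264e+00,  1.50920055e-01,  1.43794889e+00,  2.48223355e-05,
        1.55380490e+00, -1.34031213e-01]), 'joint_velocities': array([-0.00144029, -0.00165876, -0.00209589, -0.0023004 , -0.00095855,
       -0.0004956 ]), 'joint_torque': array([ 4.01879472e-03, -7.14363384e+01, -5.71805584e+01, -1.76521121e-04,
        7.15193833e-03,  3.93297410e-05]), 'tcp_pos': array([0.17201813, 0.54862959, 0.40415381]), 'ee_rot': array([ 1.51308056e-01,  9.88486510e-01, -5.15151079e-04, -1.64377198e-04]), 'wrist_force': array([ 0.11054972,  0.04997459, -0.28028517]), 'ft_torque': array([ 0.01289289, -0.00048317,  0.02193162]), 'grip_force': 0.0, 'width': 0.08550761664512559}
```

View pics/scene0.png

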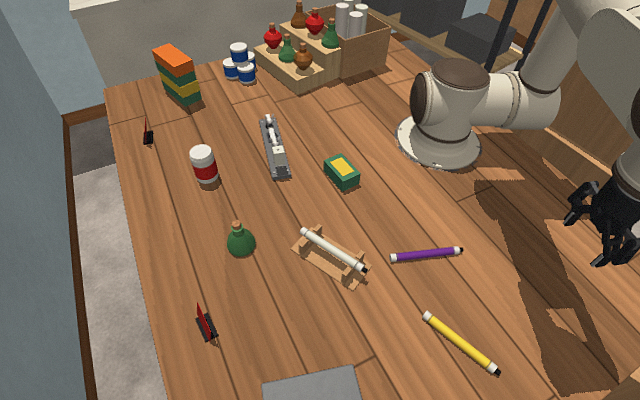

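View pics/top0.png

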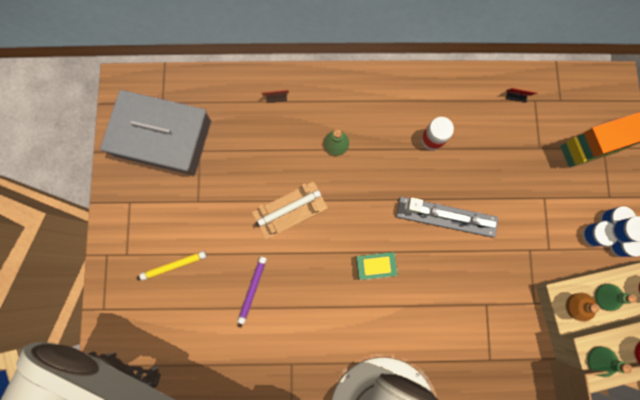

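The lamp (white) lies in the cradle at top (289,208), with its plug at the lower left. The bar is at top (446,217). I'll take enlarged crops for detail.

```bash
python3 - <<'E'
import cv2,numpy as np
t=cv2.imread("pics/top0.png"); s=cv2.imread("pics/scene0.png")
f=lambda i,x,y,w,h,k:cv2.resize(i[y:y+h,x:x+w],None,fx=k,fy=k,interpolation=cv2.INTER_CUBIC)
a=f(t,390,185,120,60,5);b=f(t,245,175,90,70,5);
c=f(s,250,105,50,80,5)
can=np.zeros((600,800,3),np.uint8); can[:300,:600]=f(t,390,185,120,60,5); can[300:580,:360]=f(t,245,175,90,70,4); can[300:600,370:595]=f(s,250,105,45,60,5)
can[:375,600:]=f(s,255,108,40,75,5);
cv2.imwrite("pics/c1.png",can)
E
```

```text
(no output)
```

View pics/c1.png

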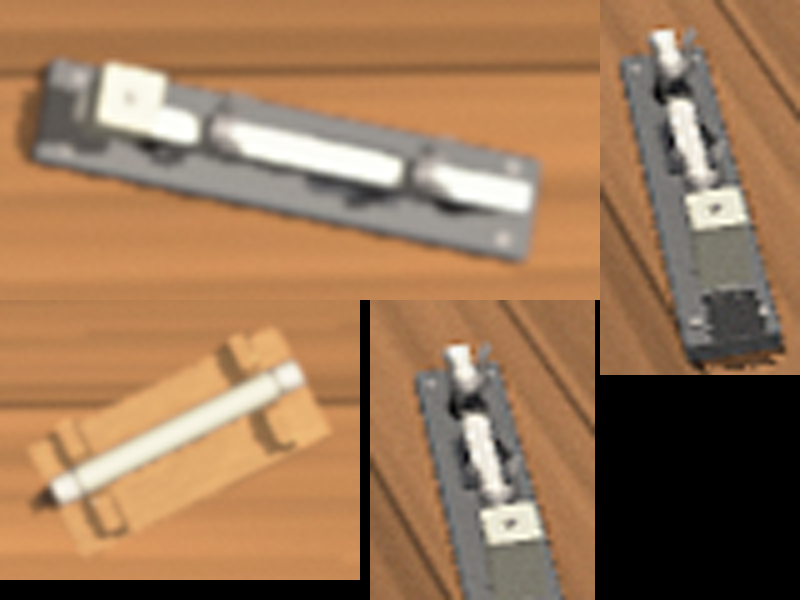

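The socket (white block, top ≈(416,205)) is at the bar's left (+y) end, with clips near (432,211) and (473,219). The lamp runs from (320,193) to (259,223), with the black plug at the left end.

```bash
cat > h.py <<'E'
import numpy as np,cv2
from workcell import arm
def cal(n):
    c=arm.calibration(n); f=200/np.tan(np.radians(c["fov_y"]/2))
    return np.array([[f,0,c["cx"]],[0,f,c["cy"]],[0,0,1]]),c["D"],c["view"]
def ray(n,uv,z):
    K,D,V=cal(n); p=cv2.undistortPoints(np.array(uv,float).reshape(-1,1,2),K,D)[:,0]
    R=V[:3,:3];o=-R.T@V[:3,3]; d=np.c_[p,np.ones(len(p))]@R
    return o+d*((z-o[2])/d[:,2])[:,None]
def proj(n,P):
    K,D,V=cal(n); return cv2.projectPoints(np.array(P,float).reshape(-1,1,3),cv2.Rodrigues(V[:3,:3])[0],V[:3,3],K,D)[0][:,0]
E
python3 - <<'E'
from h import *
np.set_printoptions(precision=4,suppress=True)
L=ray("top",[(320,193),(258.75,223.3)],.045)
print("lamp",L,np.linalg.norm(L[0]-L[1])); 
C=ray("top",[(473.3,219.2),(431.8,210.4)],.065); print("clips",C,np.linalg.norm(C[0]-C[1]))
S=ray("top",[(416,204.5)],.089); print("socket top",S)
B=ray("top",[(496.5,224),(390+30,185+23)],.043);print("chan",B)
# bright fits
im=cv2.imread("pics/top0.png").astype(int)
def fit(x0,y0,x1,y1,thr,z,poly=None):
    m=(im[y0:y1,x0:x1].min(2)>thr); v,u=np.nonzero(m); P=ray("top",np.c_[u+x0,v+y0],z)[:,:2]
    c=P.mean(0);w=np.linalg.svd(P-c)[2][0] if 0 else np.linalg.svd(P-c,full_matrices=False)[2][0]
    t=(P-c)@w; print(len(P),c,"mid",c+w*(t.max()+t.min())/2,w,np.ptp(t),np.degrees(np.arctan2(w[1],w[0])))
fit(250,180,330,235,165,.045)
fit(425,195,500,235,215,.043)
# scene
print("scene proj lamp ends",proj("scene",np.c_[L[:,:2],[.04,.04]]))
print("clip proj",proj("scene",np.c_[C[:,:2],[.07,.07]]), proj("scene",S))
E
```

```text
lamp [[0.5673 0.1551 0.045 ]
 [0.4873 0.3177 0.045 ]] 0.1812413801869068
clips [[ 0.49   -0.2465  0.065 ]
 [ 0.5144 -0.1379  0.065 ]] 0.11133346085454351
socket top [[ 0.5266 -0.0915  0.089 ]]
chan [[ 0.4791 -0.3165  0.043 ]
 [ 0.5244 -0.1122  0.043 ]]
393 [0.5287 0.2382] mid [0.5291 0.2374] [-0.4447  0.8957] 0.17920149332852964 116.4014148997805
283 [ 0.4985 -0.2236] mid [ 0.4996 -0.2186] [0.2162 0.9763] 0.19292452542260835 77.51245885876001
scene proj lamp ends [[302.3234 228.4957]
 [362.915  267.5718]]
clip proj [[270.3528 119.7292]
 [276.3483 142.8294]] [[278.1867 148.9143]]
```

```bash
cat >> h.py <<'E'
from scipy.spatial.transform import Rotation as Ro
def plan(xyz,yaw,):
    "cm in tool axes, twist deg, to world TCP xyz with tool x at yaw deg"
    s=arm.read_state(); R=Ro.from_quat(s["ee_rot"]).as_matrix()
    a=np.degrees(np.arctan2(R[1,0],R[0,0]))
    d=R.T@(np.array(xyz)-s["tcp_pos"])*100
    print("lin",d.round(2),"twist",round((a-yaw+180)%360-180,2),"t",s["clock"],"F",s["wrist_force"].round(2),"w",s["width"],s["grip_force"])
E
python3 - <<'E'
from h import *
plan([.5215,.2505,.30],116.3); plan([.5215,.2505,.197],116.3)
E
```

```text
lin [-42.27 -17.98  10.43] twist 46.29 t 0.1 F [ 0.11  0.05 -0.28] w 0.08550761664512559 0.0
lin [-42.27 -17.97  20.73] twist 46.29 t 0.1 F [ 0.11  0.05 -0.28] w 0.08550761664512559 0.0
```

Request:
play_rows(
  increments=[
    {"fingers":1,"linear":[-42.3,-18.0,5],"twist":46.3},
    {"fingers":1,"linear":[-42.3,-18.0,5],"twist":46.3},
    {"fingers":1,"linear":[-42.3,-18.0,5],"twist":46.3},
    {"fingers":1,"linear":[-42.3,-18.0,5],"twist":46.3},
    {"fingers":1,"linear":[-42.3,-18.0,5],"twist":46.3},
    {"fingers":1,"linear":[-42.3,-18.0,5],"twist":46.3},
    {"fingers":1,"linear":[-42.3,-18.0,5],"twist":46.3},
    {"fingers":1,"linear":[-42.3,-18.0,5],"twist":46.3},
    {"fingers":1,"linear":[-42.3,-18.0,5],"twist":46.3},
    {"fingers":1,"linear":[-42.3,-18.0,5],"twist":46.3},
    {"fingers":1,"linear":[-42.3,-18.0,5],"twist":46.3},
    {"fingers":1,"linear":[-42.3,-18.0,5],"twist":46.3},
    {"fingers":1,"linear":[-42.3,-18.0,10.4],"twist":46.3},
    {"fingers":1,"linear":[-42.3,-18.0,10.4],"twist":46.3},
    {"fingers":1,"linear":[-42.3,-18.0,10.4],"twist":46.3},
    {"fingers":1,"linear":[-42.3,-18.0,10.4],"twist":46.3},
    {"fingers":1,"linear":[-42.3,-18.0,10.4],"twist":46.3},
  ],
)

```text
clock: 1.8
tcp_pos: [0.5219, 0.2508, 0.3027]
ee_rot: [0.528, 0.85, 0.001, 0.001]
wrist_force: [0.3, 0.4, 0.3]
width: 0.0855
grip_force: 0.0
```

```bash
python3 - <<'E'
from h import *
im=np.hstack([cv2.resize(arm.camera("scene")[170:330,250:430],None,fx=2.2,fy=2.2),cv2.resize(arm.camera("top")[120:280,200:380],None,fx=2.2,fy=2.2)])
cv2.imwrite("pics/g1.png",im[:,:,::-1])
plan([.5215,.2505,.197],116.3)
E
```

```text
lin [ 0.02 -0.06 10.5 ] twist 0.01 t 1.9 F [-1.06  0.31 -0.16] w 0.08568115843425403 0.0
```

View pics/g1.png

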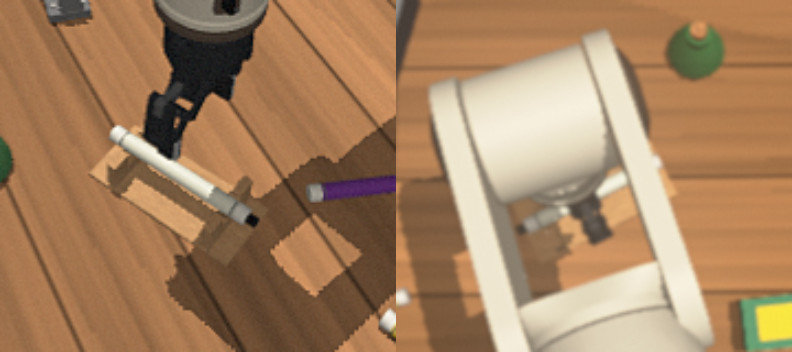

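The gripper stands over the lamp and across its axis, with the plug at scene-crop (250,220). I'll descend and grip.

Request:
play_rows(
  increments=[
    {"fingers":1,"linear":[0,-0.05,3],"twist":0},
    {"fingers":1,"linear":[0,-0.05,6],"twist":0},
    {"fingers":1,"linear":[0,-0.05,8],"twist":0},
    {"fingers":1,"linear":[0,-0.05,9.5],"twist":0},
    {"fingers":1,"linear":[0,-0.05,10.5],"twist":0},
    {"fingers":1,"linear":[0,-0.05,10.5],"twist":0},
    {"fingers":1,"linear":[0,-0.05,10.5],"twist":0},
  ],
)

```text
clock: 2.6
tcp_pos: [0.5216, 0.2502, 0.1965]
ee_rot: [0.528, 0.849, 0.0, 0.0]
wrist_force: [-0.3, 0.6, -0.2]
width: 0.0855
grip_force: 0.0
```

Request:
play_rows(
  increments=[
    {"fingers":-0.3,"linear":[0,0,0],"twist":0},
    {"fingers":-0.3,"linear":[0,0,0],"twist":0},
    {"fingers":-0.3,"linear":[0,0,0],"twist":0},
    {"fingers":-0.3,"linear":[0,0,0],"twist":0},
    {"fingers":-1,"linear":[0,0,0],"twist":0},
    {"fingers":-1,"linear":[0,0,0],"twist":0},
    {"fingers":-1,"linear":[0,0,0],"twist":0},
    {"fingers":-1,"linear":[0,0,0],"twist":0},
    {"fingers":-1,"linear":[0,0,0],"twist":0},
    {"fingers":-1,"linear":[0,0,0],"twist":0},
  ],
  squeeze=60,
)

```text
clock: 3.6
tcp_pos: [0.5228, 0.2508, 0.1973]
ee_rot: [0.528, 0.849, 0.003, 0.002]
wrist_force: [13.8, 8.1, 4.5]
width: 0.0183
grip_force: 58.6
```

```bash
python3 - <<'E'
from h import *
plan([.5215,.2505,.30],116.3)
E
```

```text
lin [  0.03  -0.06 -10.27] twist -0.01 t 3.6 F [13.79  8.09  4.49] w 0.018290113256752342 58.62218141555786
```

Request:
play_rows(
  increments=[
    {"fingers":-1,"linear":[0,-0.15,-1.5],"twist":0},
    {"fingers":-1,"linear":[0,-0.15,-4],"twist":0},
    {"fingers":-1,"linear":[0,0,-8],"twist":0},
    {"fingers":-1,"linear":[0,0,-12],"twist":0},
    {"fingers":-1,"linear":[0,0,-14],"twist":0},
    {"fingers":-1,"linear":[0,0,-14],"twist":0},
    {"fingers":-1,"linear":[0,0,-14],"twist":0},
  ],
)

```text
clock: 4.3
tcp_pos: [0.5211, 0.25, 0.3353]
ee_rot: [0.528, 0.849, -0.0, -0.0]
wrist_force: [-0.5, -0.1, -1.1]
width: 0.0181
grip_force: 58.8
```

```bash
python3 - <<'E'
from h import *
u=np.array([np.cos(np.radians(77.5)),np.sin(np.radians(77.5))])
t=np.array([.502,-.192])-.010*u
plan([*t,.33],77.5)
F=ray("top",[(422.6,206)],.089)[0,:2]; print("face",(F-[.502,-.192])@u)
E
```

```text
lin [-39.56 -21.92   0.54] twist 38.79 t 4.3 F [-0.46 -0.08 -1.06] w 0.01806991198802642 58.79841506481171
face 0.08608945839139978
```

Request:
play_rows(
  increments=[
    {"fingers":-1,"linear":[-39.6,-21.9,0.5],"twist":38.8},
    {"fingers":-1,"linear":[-39.6,-21.9,0.5],"twist":38.8},
    {"fingers":-1,"linear":[-39.6,-21.9,0.5],"twist":38.8},
    {"fingers":-1,"linear":[-39.6,-21.9,0.5],"twist":38.8},
    {"fingers":-1,"linear":[-39.6,-21.9,0.5],"twist":38.8},
    {"fingers":-1,"linear":[-39.6,-21.9,0.5],"twist":38.8},
    {"fingers":-1,"linear":[-39.6,-21.9,0.5],"twist":38.8},
    {"fingers":-1,"linear":[-39.6,-21.9,0.5],"twist":38.8},
    {"fingers":-1,"linear":[-39.6,-21.9,0.5],"twist":38.8},
    {"fingers":-1,"linear":[-39.6,-21.9,0.5],"twist":38.8},
    {"fingers":-1,"linear":[-39.6,-21.9,0.5],"twist":38.8},
    {"fingers":-1,"linear":[-39.6,-21.9,0.5],"twist":38.8},
    {"fingers":-1,"linear":[-39.6,-21.9,0.5],"twist":38.8},
    {"fingers":-1,"linear":[-39.6,-21.9,4.5],"twist":38.8},
    {"fingers":-1,"linear":[-39.6,-21.9,4.5],"twist":38.8},
    {"fingers":-1,"linear":[-39.6,-21.9,4.5],"twist":38.8},
    {"fingers":-1,"linear":[-39.6,-21.9,4.5],"twist":38.8},
  ],
)

```text
clock: 6.0
tcp_pos: [0.5008, -0.2016, 0.2923]
ee_rot: [0.78, 0.626, 0.0, 0.001]
wrist_force: [0.4, 0.6, -1.0]
width: 0.0181
grip_force: 59.0
```

```bash
python3 - <<'E'
from h import *
s=arm.camera("scene");t=arm.camera("top")
cv2.imwrite("pics/s2.png",s[:,:,::-1]);cv2.imwrite("pics/t2.png",t[:,:,::-1])
im=np.hstack([cv2.resize(s[90:200,230:320],None,fx=4.4,fy=4.4,interpolation=2),cv2.resize(t[170:280,385:485],None,fx=4,fy=4.4,interpolation=2)])
print(im.shape)
cv2.imwrite("pics/g2.png",im[:,:,::-1])
st=arm.read_state();print(st["tcp_pos"],st["ee_rot"])
u=np.array([np.cos(np.radians(77.5)),np.sin(np.radians(77.5))])
tip=st["tcp_pos"]+np.r_[u*.087,-.157]; tail=st["tcp_pos"]+np.r_[-u*.105,-.157]
print("expected tip,tail",proj("scene",[tip,tail]),proj("top",[tip,tail]))
E
```

```text
(484, 796, 3)
[ 0.50073063 -0.20183508  0.29219488] [7.79823510e-01 6.25998673e-01 3.13178224e-04 9.25145018e-04]
expected tip,tail [[276.00831625 130.1942485 ]
 [265.46975103  91.4314784 ]] [[430.43898077 204.21854749]
 [506.5756681  220.14306323]]
```

View pics/g2.png

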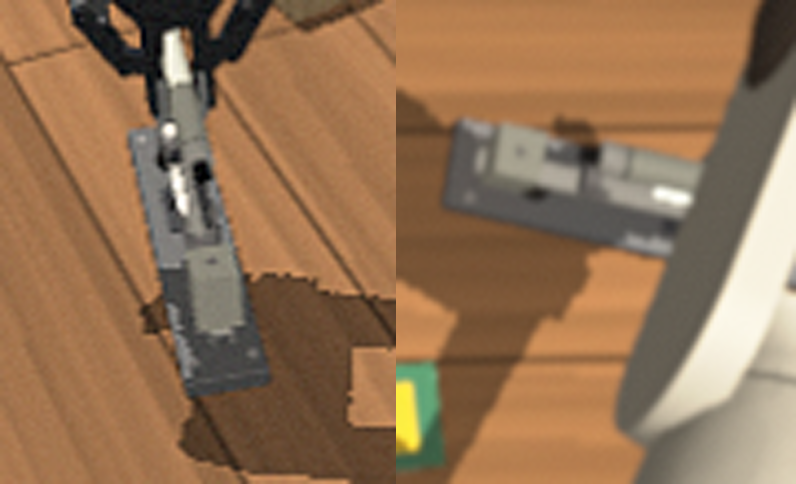

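The plug is where expected (scene ≈(276,130), top ≈(431,205)), so the lamp's place in the hand is right. Next I'll refine the bar's lateral position from image profiles.

```bash
python3 - <<'E'
from h import *
np.set_printoptions(precision=4,suppress=True,linewidth=250)
u=np.array([np.cos(np.radians(77.5)),np.sin(np.radians(77.5))]);n=np.array([u[1],-u[0]]);o=np.array([.502,-.192])
g=cv2.imread("pics/top0.png").astype(np.float32)
def rep(uv,z): 
    P=ray("top",np.array(uv)/5+[390,185],z)[:,:2]-o; return np.c_[P@u,P@n]*1000
print("plate",rep([(50,58),(35,160),(540,155),(525,262)],.016))
print("sock",rep([(103,62),(166,75),(160,137),(97,125)],.089))
def prof(s,z):
    t=np.arange(-40,41,4)/1000.; P=np.c_[o+s*u+t[:,None]*n,np.full(len(t),z)]
    q=proj("top",P); v=cv2.remap(g,q[:,:1].astype(np.float32),q[:,1:].astype(np.float32),1)[:,0]
    return v
print(np.arange(-40,41,4))
for s in(-.1,-.085,-.07,-.03,-.015,0,.015,.03): print(s,prof(s,.043).mean(1).astype(int))
for im,w in(("top",.089),):
  for s in (.095,.103,.11): print("sock",s,prof(s,w)[:,0].astype(int))
# scene: plate corners
print("along chan/socket (z .089, lateral +2mm)")
a=np.arange(60,130,4)/1000; q=proj("top",np.c_[o+a[:,None]*u+.002*n,np.full(len(a),.089)]); print((a*1000).astype(int)); print(cv2.remap(g,q[:,:1].astype(np.float32),q[:,1:].astype(np.float32),1)[:,0,0].astype(int))
E
```

```text
plate [[ 136.9566   29.8073]
 [ 134.8895  -27.5516]
 [-137.632    32.7766]
 [-138.0091  -27.3079]]
sock [[120.3657  17.6497]
 [ 87.237   17.7251]
 [ 84.7667 -14.7569]
 [117.651  -15.3496]]
[-40 -36 -32 -28 -24 -20 -16 -12  -8  -4   0   4   8  12  16  20  24  28  32  36  40]
-0.1 [146 133 101 131 153 153 154 139 119 217 251 251 245 191 148 148 146 142 144 144 144]
-0.085 [148 139 111 134 153 154 133  69  82 211 251 251 241 181 147 148 142 141 143 144 143]
-0.07 [147 131 101 133 154 155 154 127  85 107 150 204 208 176 146 137 143 144 144 144 144]
-0.03 [141 134 107 134 144  99  79  76  90 208 252 251 245 172 143 149 142 139 144 142 138]
-0.015 [142 131 105 135 155 149 119  81  84 211 252 251 246 173 145 150 139 138 143 137 137]
0 [141 130 102 136 154 154 153 137 114 215 253 251 249 195 150 149 141 139 138 135 136]
0.015 [141 132 106 137 154 154 151 122 109 218 252 250 248 194 149 148 143 136 135 136 126]
0.03 [140 121  94 136 154 155 155 140 117 205 250 251 246 192 148 148 146 138 135 130 104]
sock 0.095 [ 79 130 151 148 120  62  84 190 236 236 235 236 237 238 227 118  70  72  72  70  72]
sock 0.103 [ 83 132 148 149 143 106 104 187 235 235 216 211 230 236 224 132  73  71  71  72  76]
sock 0.11 [ 80 131 151 142 130 110 102 192 236 236 233 230 234 236 220 122  71  70  71  72  79]
along chan/socket (z .089, lateral +2mm)
[ 60  64  68  72  76  80  84  88  92  96 100 104 108 112 116 120 124 128]
[131 118 146 168 192 196 200 209 231 235 228 206 219 235 232 163  96 128]
```

```bash
python3 - <<'E'
from h import *
u=np.array([np.cos(np.radians(77.5)),np.sin(np.radians(77.5))]);n=np.array([u[1],-u[0]]);o=np.array([.502,-.192])
t=o+.0037*n-.012*u; print(t)
plan([*t,.258],77.5)
E
```

```text
[ 0.50301502 -0.20451638]
lin [-0.21  0.27  3.42] twist 0.01 t 6.1 F [-0.82 -0.59 -1.57] w 0.017901786218784622 58.996701836586
```

Request:
play_rows(
  increments=[
    {"fingers":-1,"linear":[-0.2,0.27,1],"twist":0},
    {"fingers":-1,"linear":[-0.2,0.27,2],"twist":0},
    {"fingers":-1,"linear":[-0.2,0.27,3],"twist":0},
    {"fingers":-1,"linear":[-0.2,0.27,3.4],"twist":0},
    {"fingers":-1,"linear":[-0.2,0.27,3.4],"twist":0},
    {"fingers":-1,"linear":[-0.2,0.27,3.4],"twist":0},
  ],
)

```text
clock: 6.7
tcp_pos: [0.5027, -0.2045, 0.2568]
ee_rot: [0.78, 0.626, -0.0, 0.0]
wrist_force: [0.4, 0.3, -1.4]
width: 0.0182
grip_force: 59.0
```

Request:
play_rows(
  increments=[
    {"fingers":-1,"linear":[0,0,0.2],"twist":0},
    {"fingers":-1,"linear":[0,0,0.4],"twist":0},
    {"fingers":-1,"linear":[0,0,0.6],"twist":0},
    {"fingers":-1,"linear":[0,0,0.8],"twist":0},
    {"fingers":-1,"linear":[0,0,0.8],"twist":0},
    {"fingers":-1,"linear":[0,0,0.8],"twist":0},
  ],
)

```text
clock: 7.3
tcp_pos: [0.5026, -0.2045, 0.2487]
ee_rot: [0.78, 0.626, -0.0, 0.0]
wrist_force: [-0.7, -0.1, -0.2]
width: 0.0178
grip_force: 59.0
```

Request:
play_rows(
  increments=[
    {"fingers":-1,"linear":[0,0,0.1],"twist":0},
    {"fingers":-1,"linear":[0,0,0.2],"twist":0},
    {"fingers":-1,"linear":[0,0,0.3],"twist":0},
    {"fingers":-1,"linear":[0,0,0.4],"twist":0},
    {"fingers":-1,"linear":[0,0,0.4],"twist":0},
  ],
)

```text
clock: 7.8
tcp_pos: [0.5026, -0.2044, 0.2446]
ee_rot: [0.78, 0.626, -0.0, -0.0]
wrist_force: [0.3, -0.0, -0.2]
width: 0.0178
grip_force: 59.0
```

Request:
play_rows(
  increments=[
    {"fingers":-1,"linear":[0,0,0.1],"twist":0},
    {"fingers":-1,"linear":[0,0,0.2],"twist":0},
    {"fingers":-1,"linear":[0,0,0.3],"twist":0},
    {"fingers":-1,"linear":[0,0,0.4],"twist":0},
    {"fingers":-1,"linear":[0,0,0.4],"twist":0},
  ],
)

```text
clock: 8.3
tcp_pos: [0.5026, -0.2044, 0.2405]
ee_rot: [0.78, 0.626, -0.0, -0.0]
wrist_force: [0.4, 1.3, -0.3]
width: 0.0182
grip_force: 59.0
```

Request:
play_rows(
  increments=[
    {"fingers":-1,"linear":[0,0,0.1],"twist":0},
    {"fingers":-1,"linear":[0,0,0.2],"twist":0},
    {"fingers":-1,"linear":[0,0,0.3],"twist":0},
    {"fingers":-1,"linear":[0,0,0.3],"twist":0},
    {"fingers":-1,"linear":[0,0,0.3],"twist":0},
  ],
)

```text
clock: 8.8
tcp_pos: [0.5026, -0.2045, 0.2378]
ee_rot: [0.78, 0.626, -0.0, 0.0]
wrist_force: [-2.9, 0.6, 2.8]
width: 0.0179
grip_force: 59.3
```

Request:
play_rows(
  increments=[
    {"fingers":-1,"linear":[0,0,0.1],"twist":0},
    {"fingers":-1,"linear":[0,0,0.2],"twist":0},
    {"fingers":-1,"linear":[0,0,0.3],"twist":0},
    {"fingers":-1,"linear":[0,0,0.3],"twist":0},
    {"fingers":-1,"linear":[0,0,0.3],"twist":0},
  ],
)

```text
clock: 9.3
tcp_pos: [0.5027, -0.2045, 0.2349]
ee_rot: [0.78, 0.626, 0.0, 0.0]
wrist_force: [-2.8, 0.7, 6.8]
width: 0.0185
grip_force: 59.8
```

```bash
python3 - <<'E'
from h import *
s=arm.read_state(); print(s["wrist_force"],s["ft_torque"])
E
```

```text
[-2.80886817  0.73333139  6.79908228] [0.12045214 0.45009307 0.02704763]
```

Contact is with both clips evenly, with a slight side force. I'll shift 1 mm to centre the lamp and keep pressing.

Request:
play_rows(
  increments=[
    {"fingers":-1,"linear":[0,-0.1,0.0],"twist":0},
    {"fingers":-1,"linear":[0,-0.1,0.1],"twist":0},
    {"fingers":-1,"linear":[0,-0.1,0.2],"twist":0},
    {"fingers":-1,"linear":[0,-0.1,0.2],"twist":0},
  ],
)

```text
clock: 9.7
tcp_pos: [0.502, -0.2044, 0.2333]
ee_rot: [0.78, 0.626, 0.0, 0.001]
wrist_force: [0.1, -0.2, 9.0]
width: 0.0181
grip_force: 59.9
```

Request:
play_rows(
  increments=[
    {"fingers":-1,"linear":[0,0,0.1],"twist":0},
    {"fingers":-1,"linear":[0,0,0.2],"twist":0},
    {"fingers":-1,"linear":[0,0,0.2],"twist":0},
  ],
)

```text
clock: 10.0
tcp_pos: [0.5021, -0.2044, 0.2314]
ee_rot: [0.78, 0.626, 0.0, 0.001]
wrist_force: [-0.2, 0.3, 11.0]
width: 0.0181
grip_force: 60.2
```

Request:
play_rows(
  increments=[
    {"fingers":-1,"linear":[0,0,0.1],"twist":0},
    {"fingers":-1,"linear":[0,0,0.2],"twist":0},
    {"fingers":-1,"linear":[0,0,0.2],"twist":0},
  ],
)

```text
clock: 10.3
tcp_pos: [0.5021, -0.2045, 0.2296]
ee_rot: [0.78, 0.626, 0.0, 0.001]
wrist_force: [0.1, -0.5, 12.0]
width: 0.0182
grip_force: 60.4
```

Request:
play_rows(
  increments=[
    {"fingers":-1,"linear":[0,0,0.05],"twist":0},
    {"fingers":-1,"linear":[0,0,0.1],"twist":0},
    {"fingers":-1,"linear":[0,0,0.1],"twist":0},
  ],
)

```text
clock: 10.6
tcp_pos: [0.5021, -0.2045, 0.2287]
ee_rot: [0.78, 0.626, 0.001, 0.001]
wrist_force: [0.5, 0.7, 12.3]
width: 0.0182
grip_force: 60.4
```

Request:
play_rows(
  increments=[
    {"fingers":-1,"linear":[0,0,0.05],"twist":0},
    {"fingers":-1,"linear":[0,0,0.1],"twist":0},
    {"fingers":-1,"linear":[0,0,0.15],"twist":0},
    {"fingers":-1,"linear":[0,0,0.15],"twist":0},
  ],
)

```text
clock: 11.0
tcp_pos: [0.5021, -0.2045, 0.2271]
ee_rot: [0.78, 0.626, 0.001, 0.001]
wrist_force: [-0.9, 0.1, 11.4]
width: 0.0181
grip_force: 60.2
```

```bash
python3 - <<'E'
from h import *
s=arm.read_state(); print(s["wrist_force"],s["ft_torque"])
E
```

```text
[-0.91962455  0.06637466 11.36454295] [ 0.1571791  -0.01713261 -0.00988656]
```

Request:
play_rows(
  increments=[
    {"fingers":-1,"linear":[0,0,0.1],"twist":0},
    {"fingers":-1,"linear":[0,0,0.2],"twist":0},
    {"fingers":-1,"linear":[0,0,0.2],"twist":0},
  ],
)

```text
clock: 11.3
tcp_pos: [0.502, -0.2044, 0.2244]
ee_rot: [0.78, 0.626, 0.0, 0.001]
wrist_force: [4.6, -1.1, 2.6]
width: 0.0181
grip_force: 59.5
```

```bash
python3 - <<'E'
from h import *
s=arm.read_state(); print(s["wrist_force"],s["ft_torque"])
E
```

```text
[ 4.55782632 -1.12430784  2.62365104] [-0.17468506 -0.88568606 -0.02202418]
```

The force dropped from 12 to 2.6 N with no pitch moment, so both clips have snapped. I'll relieve the side load and weight, then check.

Request:
play_rows(
  increments=[
    {"fingers":-1,"linear":[0,0.05,0],"twist":0},
    {"fingers":-1,"linear":[0,0.05,0],"twist":0},
    {"fingers":-1,"linear":[0,0.05,0],"twist":0},
  ],
)

```text
clock: 11.6
tcp_pos: [0.5023, -0.2044, 0.2243]
ee_rot: [0.78, 0.626, 0.0, 0.0]
wrist_force: [4.6, -0.4, 3.2]
width: 0.018
grip_force: 59.5
```

```bash
python3 - <<'E'
from h import *
s=arm.read_state(); print(s["wrist_force"],s["ft_torque"])
i=arm.camera("scene");t=arm.camera("top")
im=np.hstack([cv2.resize(i[95:185,235:315],None,fx=5,fy=5,interpolation=2),cv2.resize(t[170:260,385:465],None,fx=5,fy=5,interpolation=2)])
cv2.imwrite("pics/g3.png",im[:,:,::-1])
E
```

```text
[ 4.58966154 -0.37803615  3.18378712] [-0.17851988 -0.72043042  0.01167018]
```

View pics/g3.png

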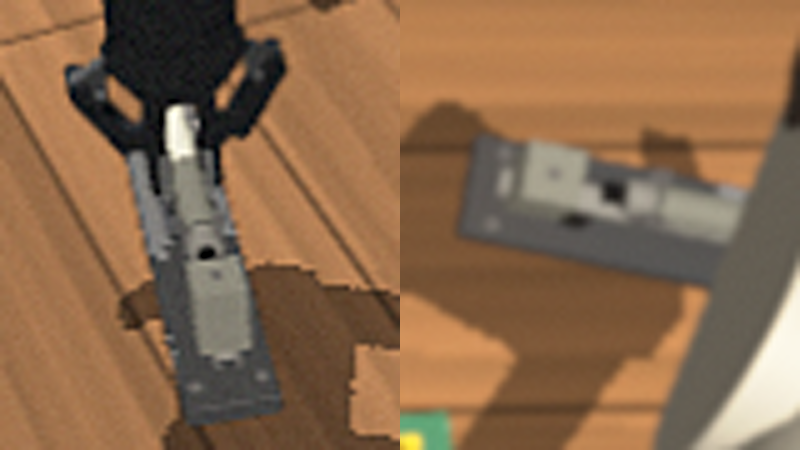

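The plug (top-crop (610,190)) is just clear of the socket's face (585), and the lamp is down in the clips. I'll ease the side force a little more and start sliding.

Request:
play_rows(
  increments=[
    {"fingers":-1,"linear":[0,0.1,-0.1],"twist":0},
    {"fingers":-1,"linear":[0,0.1,-0.1],"twist":0},
    {"fingers":-1,"linear":[0,0.1,-0.1],"twist":0},
  ],
)

```text
clock: 12.0
tcp_pos: [0.5028, -0.2045, 0.2249]
ee_rot: [0.78, 0.626, -0.0, -0.001]
wrist_force: [-3.2, 0.7, 2.4]
width: 0.0182
grip_force: 59.4
```

Request:
play_rows(
  increments=[
    {"fingers":-1,"linear":[0.1,0,0],"twist":0},
    {"fingers":-1,"linear":[0.2,0,0],"twist":0},
    {"fingers":-1,"linear":[0.3,0,0],"twist":0},
    {"fingers":-1,"linear":[0.4,0,0],"twist":0},
    {"fingers":-1,"linear":[0.4,0,0],"twist":0},
  ],
)

```text
clock: 12.5
tcp_pos: [0.5037, -0.2007, 0.225]
ee_rot: [0.78, 0.626, -0.001, -0.0]
wrist_force: [-7.1, -3.2, 2.5]
width: 0.0181
grip_force: 59.4
```

Request:
play_rows(
  increments=[
    {"fingers":-1,"linear":[0,-0.06,-0.1],"twist":0},
    {"fingers":-1,"linear":[0.1,-0.06,-0.1],"twist":0},
    {"fingers":-1,"linear":[0.2,-0.06,-0.1],"twist":0},
    {"fingers":-1,"linear":[0.2,-0.06,-0.1],"twist":0},
  ],
)

```text
clock: 12.9
tcp_pos: [0.5038, -0.1989, 0.2262]
ee_rot: [0.78, 0.626, -0.0, 0.0]
wrist_force: [-3.9, -7.5, -0.0]
width: 0.0182
grip_force: 59.2
```

```bash
cat >> h.py <<'E'
def st():
    s=arm.read_state();R=Ro.from_quat(s["ee_rot"]).as_matrix()
    print("F tool",(R.T@s["wrist_force"]).round(2),"T tool",(R.T@s["ft_torque"]).round(3),"along",((s["tcp_pos"][:2]-[.502,-.192])@[.2164,.9763]*1000).round(2),s["tcp_pos"].round(4))
E
python3 -c "from h import *;st()"
```

```text
F tool [-8.16 -2.21  0.02] T tool [ 0.275 -1.077  0.038] along -6.32 [ 0.5038 -0.1989  0.2262]
```

Request:
play_rows(
  increments=[
    {"fingers":-1,"linear":[0.1,-0.03,0],"twist":0},
    {"fingers":-1,"linear":[0.2,-0.03,0],"twist":0},
    {"fingers":-1,"linear":[0.2,-0.03,0],"twist":0},
  ],
)

```text
clock: 13.2
tcp_pos: [0.504, -0.1969, 0.2263]
ee_rot: [0.78, 0.626, -0.0, 0.001]
wrist_force: [-1.4, -6.0, 0.3]
width: 0.0181
grip_force: 59.2
```

```bash
python3 -c "from h import *;st()"
```

```text
F tool [-6.19 -0.08 -0.32] T tool [ 0.01  -0.997 -0.011] along -4.3 [ 0.504  -0.1969  0.2263]
```

Request:
play_rows(
  increments=[
    {"fingers":-1,"linear":[0.1,0,0],"twist":0},
    {"fingers":-1,"linear":[0.2,0,0],"twist":0},
    {"fingers":-1,"linear":[0.2,0,0],"twist":0},
  ],
)

```text
clock: 13.5
tcp_pos: [0.5045, -0.1949, 0.2263]
ee_rot: [0.78, 0.626, -0.0, 0.001]
wrist_force: [-1.1, -5.7, 0.6]
width: 0.0177
grip_force: 59.2
```

```bash
python3 -c "from h import *;st()"
```

```text
F tool [-5.83  0.12 -0.6 ] T tool [-0.039 -1.024  0.006] along -2.31 [ 0.5045 -0.1949  0.2263]
```

Request:
play_rows(
  increments=[
    {"fingers":-1,"linear":[0.1,0,0],"twist":0},
    {"fingers":-1,"linear":[0.2,0,0],"twist":0},
    {"fingers":-1,"linear":[0.3,0,0],"twist":0},
    {"fingers":-1,"linear":[0.3,0,0],"twist":0},
  ],
)

```text
clock: 13.9
tcp_pos: [0.5051, -0.192, 0.2263]
ee_rot: [0.78, 0.626, -0.0, 0.001]
wrist_force: [-1.5, -6.7, -0.0]
width: 0.0179
grip_force: 59.1
```

```bash
python3 -c "from h import *;st()"
```

```text
F tool [-6.82  0.02  0.04] T tool [-0.014 -1.02   0.053] along 0.7 [ 0.5051 -0.192   0.2263]
```

Request:
play_rows(
  increments=[
    {"fingers":-1,"linear":[0.1,0,0],"twist":0},
    {"fingers":-1,"linear":[0.2,0,0],"twist":0},
    {"fingers":-1,"linear":[0.3,0,0],"twist":0},
    {"fingers":-1,"linear":[0.3,0,0],"twist":0},
  ],
)

```text
clock: 14.3
tcp_pos: [0.5058, -0.189, 0.2263]
ee_rot: [0.78, 0.626, -0.0, 0.001]
wrist_force: [-1.9, -5.8, 1.0]
width: 0.018
grip_force: 59.2
```

```bash
python3 -c "from h import *;st()"
```

```text
F tool [-6.11 -0.59 -0.97] T tool [-0.01  -0.99   0.011] along 3.71 [ 0.5058 -0.189   0.2263]
```

Request:
play_rows(
  increments=[
    {"fingers":-1,"linear":[0.1,0,0],"twist":0},
    {"fingers":-1,"linear":[0.2,0,0],"twist":0},
    {"fingers":-1,"linear":[0.2,0,0],"twist":0},
  ],
)

```text
clock: 14.6
tcp_pos: [0.5062, -0.1871, 0.2263]
ee_rot: [0.78, 0.626, -0.0, 0.001]
wrist_force: [-1.0, -5.6, 0.0]
width: 0.0182
grip_force: 59.2
```

```bash
python3 -c "from h import *;st()"
```

```text
F tool [-5.73  0.22 -0.02] T tool [-0.006 -1.031  0.059] along 5.7 [ 0.5062 -0.1871  0.2263]
```

Request:
play_rows(
  increments=[
    {"fingers":-1,"linear":[0.1,0,0],"twist":0},
    {"fingers":-1,"linear":[0.2,0,0],"twist":0},
    {"fingers":-1,"linear":[0.3,0,0],"twist":0},
    {"fingers":-1,"linear":[0.3,0,0],"twist":0},
  ],
)

```text
clock: 15.0
tcp_pos: [0.5069, -0.1842, 0.2263]
ee_rot: [0.78, 0.626, -0.0, 0.001]
wrist_force: [-0.9, -6.5, 0.0]
width: 0.0181
grip_force: 59.2
```

```bash
python3 -c "from h import *;st()"
```

```text
F tool [-6.52  0.58 -0.02] T tool [ 0.002 -1.016  0.025] along 8.71 [ 0.5069 -0.1842  0.2263]
```

Request:
play_rows(
  increments=[
    {"fingers":-1,"linear":[0.1,0,0],"twist":0},
    {"fingers":-1,"linear":[0.2,0,0],"twist":0},
    {"fingers":-1,"linear":[0.2,0,0],"twist":0},
  ],
)

```text
clock: 15.3
tcp_pos: [0.5073, -0.1822, 0.2263]
ee_rot: [0.78, 0.626, -0.0, 0.001]
wrist_force: [-1.4, -6.1, 0.4]
width: 0.018
grip_force: 59.2
```

```bash
python3 -c "from h import *;st()"
```

```text
F tool [-6.28 -0.09 -0.41] T tool [-0.052 -1.016  0.024] along 10.69 [ 0.5073 -0.1822  0.2263]
```

Request:
play_rows(
  increments=[
    {"fingers":-1,"linear":[0.1,0,0],"twist":0},
    {"fingers":-1,"linear":[0.2,0,0],"twist":0},
    {"fingers":-1,"linear":[0.2,0,0],"twist":0},
  ],
)

```text
clock: 15.6
tcp_pos: [0.5077, -0.1803, 0.2263]
ee_rot: [0.78, 0.626, -0.0, 0.001]
wrist_force: [-1.6, -6.2, 0.2]
width: 0.0183
grip_force: 59.2
```

```bash
python3 -c "from h import *;st()"
```

```text
F tool [-6.41 -0.2  -0.22] T tool [-0.022 -1.041  0.014] along 12.7 [ 0.5077 -0.1803  0.2263]
```

Request:
play_rows(
  increments=[
    {"fingers":-1,"linear":[0.1,0,0],"twist":0},
    {"fingers":-1,"linear":[0.2,0,0],"twist":0},
    {"fingers":-1,"linear":[0.2,0,0],"twist":0},
  ],
)

```text
clock: 15.9
tcp_pos: [0.5082, -0.1783, 0.2263]
ee_rot: [0.78, 0.626, -0.0, 0.001]
wrist_force: [-1.8, -7.0, 0.7]
width: 0.0178
grip_force: 59.2
```

```bash
python3 -c "from h import *;st()"
```

```text
F tool [-7.22 -0.22 -0.69] T tool [-0.079 -1.116  0.014] along 14.67 [ 0.5082 -0.1783  0.2263]
```

Request:
play_rows(
  increments=[
    {"fingers":-1,"linear":[0.1,0,0],"twist":0},
    {"fingers":-1,"linear":[0.2,0,0],"twist":0},
    {"fingers":-1,"linear":[0.2,0,0],"twist":0},
  ],
)

```text
clock: 16.2
tcp_pos: [0.5086, -0.1764, 0.2263]
ee_rot: [0.78, 0.626, -0.0, 0.001]
wrist_force: [-1.2, -7.0, 0.5]
width: 0.0183
grip_force: 59.2
```

```bash
python3 -c "from h import *;st()"
```

```text
F tool [-7.11  0.32 -0.47] T tool [ 0.01  -1.199 -0.051] along 16.64 [ 0.5086 -0.1764  0.2263]
```

Request:
play_rows(
  increments=[
    {"fingers":-1,"linear":[0.1,0,0],"twist":0},
    {"fingers":-1,"linear":[0.2,0,0],"twist":0},
    {"fingers":-1,"linear":[0.2,0,0],"twist":0},
  ],
)

```text
clock: 16.5
tcp_pos: [0.509, -0.1745, 0.2263]
ee_rot: [0.78, 0.626, -0.0, 0.001]
wrist_force: [-2.6, -7.2, 0.2]
width: 0.0178
grip_force: 59.2
```

```bash
python3 - <<'E'
from h import *
st()
i=arm.camera("scene");t=arm.camera("top")
im=np.hstack([cv2.resize(i[95:185,235:315],None,fx=5,fy=5,interpolation=2),cv2.resize(t[170:260,385:465],None,fx=5,fy=5,interpolation=2)])
cv2.imwrite("pics/g4.png",im[:,:,::-1])
E
```

```text
F tool [-7.6  -1.   -0.23] T tool [ 0.022 -1.21   0.004] along 18.62 [ 0.509  -0.1745  0.2263]
```

View pics/g4.png

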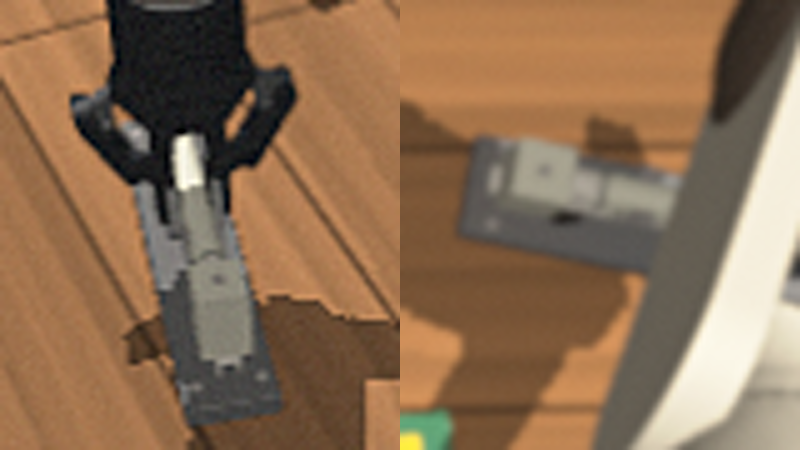

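The plug is in the hole with no black showing, and force is up about 1.2 N from the contact spring. It isn't home yet, so I'll go on in small steps until the force climbs at the bar's stiffness.

Request:
play_rows(
  increments=[
    {"fingers":-1,"linear":[0.1,0,0],"twist":0},
    {"fingers":-1,"linear":[0.2,0,0],"twist":0},
    {"fingers":-1,"linear":[0.2,0,0],"twist":0},
  ],
)

```text
clock: 16.9
tcp_pos: [0.5094, -0.1725, 0.2263]
ee_rot: [0.78, 0.626, -0.0, 0.001]
wrist_force: [-1.0, -8.2, 0.3]
width: 0.0181
grip_force: 59.2
```

```bash
python3 -c "from h import *;st()"
```

```text
F tool [-8.18  0.74 -0.28] T tool [ 0.01  -1.185  0.083] along 20.61 [ 0.5094 -0.1725  0.2263]
```

Request:
play_rows(
  increments=[
    {"fingers":-1,"linear":[0.1,0,0],"twist":0},
    {"fingers":-1,"linear":[0.1,0,0],"twist":0},
    {"fingers":-1,"linear":[0.1,0,0],"twist":0},
  ],
)

```text
clock: 17.2
tcp_pos: [0.5096, -0.1717, 0.2263]
ee_rot: [0.78, 0.626, -0.0, 0.001]
wrist_force: [-1.4, -7.3, 0.2]
width: 0.0182
grip_force: 59.2
```

```bash
python3 -c "from h import *;st()"
```

```text
F tool [-7.38  0.23 -0.19] T tool [-0.03  -1.316  0.061] along 21.51 [ 0.5096 -0.1717  0.2263]
```

Request:
play_rows(
  increments=[
    {"fingers":-1,"linear":[0.1,0,0],"twist":0},
    {"fingers":-1,"linear":[0.1,0,0],"twist":0},
    {"fingers":-1,"linear":[0.1,0,0],"twist":0},
  ],
)

```text
clock: 17.5
tcp_pos: [0.5098, -0.1708, 0.2263]
ee_rot: [0.78, 0.626, -0.0, 0.001]
wrist_force: [-2.8, -9.5, 0.8]
width: 0.0182
grip_force: 59.2
```

```bash
python3 -c "from h import *;st()"
```

```text
F tool [-9.85 -0.69 -0.82] T tool [-0.018 -1.538  0.057] along 22.41 [ 0.5098 -0.1708  0.2263]
```

Request:
play_rows(
  increments=[
    {"fingers":-1,"linear":[0.1,0,0],"twist":0},
    {"fingers":-1,"linear":[0.1,0,0],"twist":0},
    {"fingers":-1,"linear":[0.1,0,0],"twist":0},
  ],
)

```text
clock: 17.8
tcp_pos: [0.51, -0.1699, 0.2263]
ee_rot: [0.78, 0.626, -0.001, 0.001]
wrist_force: [-2.5, -10.3, 0.4]
width: 0.0181
grip_force: 59.2
```

```bash
python3 -c "from h import *;st()"
```

```text
F tool [-10.58  -0.22  -0.36] T tool [ 0.066 -1.73   0.041] along 23.33 [ 0.51   -0.1699  0.2263]
```

The force is climbing at the bar's own stiffness, so the cap is against the socket face. I'll ease back to unload the bar.

Request:
play_rows(
  increments=[
    {"fingers":-1,"linear":[-0.2,0,0],"twist":0},
    {"fingers":-1,"linear":[-0.4,0,0],"twist":0},
    {"fingers":-1,"linear":[-0.6,0,0],"twist":0},
    {"fingers":-1,"linear":[-0.7,0,0],"twist":0},
    {"fingers":-1,"linear":[-0.7,0,0],"twist":0},
  ],
)

```text
clock: 18.3
tcp_pos: [0.5086, -0.1762, 0.2263]
ee_rot: [0.78, 0.626, 0.0, 0.0]
wrist_force: [1.6, -3.8, -0.1]
width: 0.0182
grip_force: 59.2
```

```bash
python3 -c "from h import *;st()"
```

```text
F tool [-3.37  2.43  0.1 ] T tool [-0.298 -0.475 -0.013] along 16.89 [ 0.5086 -0.1762  0.2263]
```

Request:
play_rows(
  increments=[
    {"fingers":-0.4,"linear":[0,0,0],"twist":0},
    {"fingers":0,"linear":[0,0,0],"twist":0},
    {"fingers":0,"linear":[0,0,0],"twist":0},
    {"fingers":0,"linear":[0,0,0],"twist":0},
    {"fingers":0,"linear":[0,0,0],"twist":0},
    {"fingers":0,"linear":[0,0,0],"twist":0},
  ],
)

```text
clock: 18.9
tcp_pos: [0.5085, -0.176, 0.2262]
ee_rot: [0.78, 0.626, -0.0, -0.0]
wrist_force: [0.6, -0.7, 0.6]
width: 0.0426
grip_force: 0.0
```

```bash
python3 -c "from h import *;st()"
```

```text
F tool [-0.56  0.76 -0.58] T tool [ 0.011 -0.031  0.011] along 17.0 [ 0.5085 -0.176   0.2262]
```

Free. I'll rise slowly at first, then move away to look.

Request:
play_rows(
  increments=[
    {"fingers":0,"linear":[0,0,-1],"twist":0},
    {"fingers":0,"linear":[0,0,-2],"twist":0},
    {"fingers":0,"linear":[0,0,-4],"twist":0},
    {"fingers":0,"linear":[0,0,-7],"twist":0},
    {"fingers":0,"linear":[0,0,-11],"twist":0},
    {"fingers":0,"linear":[0,0,-14],"twist":0},
    {"fingers":0,"linear":[10,-5,-15],"twist":0},
    {"fingers":0,"linear":[25,-10,-15],"twist":0},
    {"fingers":0,"linear":[25,-10,-15],"twist":0},
    {"fingers":0,"linear":[25,-10,-15],"twist":0},
    {"fingers":0,"linear":[25,-10,-15],"twist":0},
    {"fingers":0,"linear":[25,-10,-15],"twist":0},
    {"fingers":0,"linear":[25,-10,-15],"twist":0},
    {"fingers":0,"linear":[25,-10,-15],"twist":0},
    {"fingers":0,"linear":[25,-10,-15],"twist":0},
  ],
)

```text
clock: 20.4
tcp_pos: [0.4651, 0.089, 0.3766]
ee_rot: [0.78, 0.626, 0.0, 0.0]
wrist_force: [-0.1, -0.2, -0.8]
width: 0.0425
grip_force: 0.0
```

```bash
python3 - <<'E'
from h import *
st()
i=arm.camera("scene");t=arm.camera("top")
im=np.hstack([cv2.resize(i[90:200,230:300],None,fx=5,fy=5,interpolation=2),cv2.resize(t[165:275,390:500],None,fx=4,fy=5,interpolation=2)])
cv2.imwrite("pics/g5.png",im[:,:,::-1])
E
```

```text
F tool [-0.17 -0.07  0.75] T tool [-0.071  0.01  -0.011] along 266.32 [0.4651 0.089  0.3766]
```

View pics/g5.png

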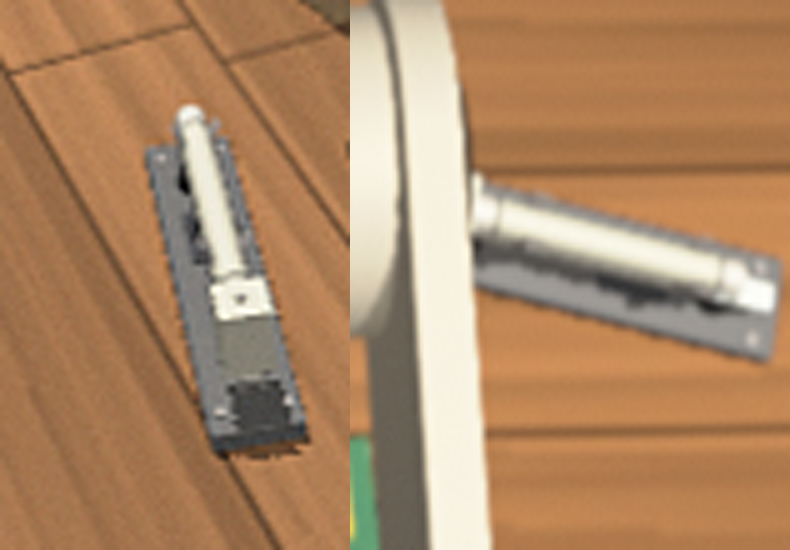

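The lamp lies in both clips with its cap against the socket (scene-crop (240,280)). I'll check that its tail is not raised, comparing with a seated model.

```bash
python3 - <<'E'
from h import *
u=np.array([np.cos(np.radians(77.5)),np.sin(np.radians(77.5))]);n=np.array([u[1],-u[0]]);o=np.array([.502,-.192])+.0033*n
for z in(.07,.08):
    P=[np.r_[o-.094*u,z],np.r_[o+.085*u,.07]]
    print(z,(proj("scene",P)-[230,90])*5,(proj("top",P)-[390,165])*[4,5]+[350,0])
E
```

```text
0.07 [[187.18243204 113.04356949]
 [235.57488923 298.12725301]] [[743.63022086 278.69564139]
 [475.62801386 208.66110382]]
0.08 [[185.90840205 100.24485178]
 [235.57488923 298.12725301]] [[749.49995823 276.30555873]
 [475.62801386 208.66110382]]
```

```bash
python3 -c "from workcell import arm;print(arm.sign_off())"
```

```text
the job is handed in; nothing more can be done
None
```

I fitted the lamp and handed the job in: it snapped into both clips at a peak push of about 12 N, slid home to a firm stop at the socket (about 11 N at most), and was let go, finishing at about 20 s of the 72 s; the verdict has not been shown to me.

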